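Set the telescopic leg of a clothes airer to its mark and hold it clamped

ROBOT

A 7-joint arm with a two-finger parallel gripper is mounted at the origin on a cart in front of the work surface, level with it; the furniture and walls round the work are solid. World frame = base frame: x ahead of the robot, y to its left, z up, the work surface at z = 0. Lengths are in m, angles in rad, forces in N, time in s.
With the tool pointing down it reaches from about 0.4 to 0.925 m from the base axis. Payload 4.1 kg.
Tool frame: the origin (TCP) lies between the finger pads; the fingertips stand 22 mm ahead of it and the grasp point (between the pads) lies 3 mm ahead of it; z points along the fingers, y is the line along which they close (so a half turn about z gives the same grasp; the last joint's range is limited). The gripper opens to 85 mm and grips with 20 to 120 N. Pads are 22 mm wide; open, the fingers measure 114 mm over their backs; the gripper's body (76 mm by 85 mm) begins 54 mm behind the grasp point. The pads swing forward as they close: fully open they stand 13 mm farther back than shut.
Start: joints at [1.076, 0.398, 0.045, 1.537, -0.019, 1.207, -0.051], TCP at [0.251, -0.6, 0.253] pointing down, gripper open.
Joint ranges: [-2.82, 2.82], [-0.49, 2.23], [-1.37, 1.46], [0, 2.46], [-1.36, 4.5], [0.23, 2], [-2.94, 2.94]. Speed limits (rad/s): [2.57, 2.57, 3.14, 3.14, 3.14, 3.14, 3.14].

INTERFACE

Orientations are given as a unit quaternion [x, y, z, w].
In Python, from station import bot gives the robot as it stands.
- The arm moves only by the tool move_arm, never from a script. Its argument "moves" is a list of rows, each a list of 3 entries, a list of its own where there are three numbers: the turn, a rotation vector about the tool's x, y, z in units of 6 degrees (1.0 is 6 degrees), then the shift along the tool's x, y, z in units of 40 mm (1.0 is 40 mm), then the finger opening in mm, from 0 to 85.4. In form: [[[ax, ay, az], [x, y, z], jaw], ...]. A call has exactly 10 rows; each row is the pose to reach, as a shift and turn from the pose commanded when the call began, along the tool's axes at that moment; what a row does not reach only later rows make up. A row lasts 1/12 s, in which the tool goes at most 41.7 mm and 7.16 degrees, less where a joint would pass 70% of its speed; a pose out of reach is approached as far as the arm can. A call with a gripper value outside its range is refused whole. The fingers move at their own pace and stop on an object; "grip_force" is the grip in N (left out, the last holds). Time passes only in rows, so rows that repeat a pose let the fingers close, or fill a call up. It gives the time, the measured TCP pose, the force, the opening and the grip force at its end, in the units of the state.
- bot.observe(): the state, without advancing time (a new reading comes with each control period).
- bot.camera(name): name is "scene" or "top" or "wrist"; returns a dict with "frame" (384x512x3 uint8, red, green, blue), "depth" (384x512 float32, m along the optical axis (not along the pixel's ray), 0 where there is no reading), "fx", "fy", "cx", "cy" (pixels), "cam_to_world" (4x4, takes a point from camera to world coordinates). Camera axes: x right, y down, z forward; pixel columns grow to the right and rows downward; lengths in m; the calibration is good to about 2 mm. A picture is of the moment at which its call begins.
- bot.hand_in(): hands the job in; it is judged then, once.
The state is a dict: "clock": time; "q": joint angles; "dq": joint speeds; "joint_torque": joint torques, N m; "tool_pos": TCP position; "orientation": TCP orientation; "force": force on the tool from outside, world axes, zero at the start; "ft_torque": the same for the moment, N m; "width": finger opening in m; "gripper_force": force on a finger pad.
Only numpy, scipy, OpenCV 4.12 (cv2) and the standard library are available. Lean on these libraries where they do the work, as an engineer would, in place of code of your own. Each camera call takes 0.05 s, during which the arm holds its last target. There are 200 camera calls.

TASK

A clothes airer lies flat on the worktop to be set up: turn the black latch knob counter-clockwise until it clicks past its detent, so that the hook swings clear of the leg's stud. Then take the leg by the blue cam lever on its clamp, draw it out along its rod against its spring until the yellow pointer stands level with the red marker on the scale, and hold it at that mark while you swing the lever closed, fully in line with the leg. Finish still holding the leg by its closed lever at the mark, and leave the red marker and the other things on the worktop where they are.

Things in the scene. Friction and masses are not known exactly. Their poses are not given: they have to be found in the camera images.
- airer: Folding clothes airer of white tubes, 450 x 265 mm, lying flat, fixed. Origin on the worktop under the telescopic leg's axis (that is 45 mm up), level along y with the lever pivot when the leg is right in. x points from the leg to the far side of the frame (scale at x = 55 mm, far tube at 188 mm); y the way the leg is drawn out, to the robot's left. Only knob and lever stand higher than 72 mm.
- latch_knob (a joint): Black T knob of the latch, vertical axis at airer (0, -110) mm. Rad: 0 = latched (hook arm along +y, its toe stops the leg's stud, so the leg cannot be drawn out over 6 mm); grows counter-clockwise seen from above to a stop at 1.45. Starts at 0 to 0.12. A sprung ball resists from about 0.4 (0.1 N m) and has clicked past at 1.1; the knob stays where it is left.
- knob_grip (a point): Point on the knob's axis at the height to grip, 93 mm above the worktop. The grip is a bar 11 mm thick, 42 mm long, 71 to 107 mm above the worktop; the point's y axis runs along the bar and turns with it (at value 0 it is the airer's y). The hook arm below it is at 60 to 66 mm height and reaches 61 mm from the axis.
- leg: Sliding leg: white tube (24 mm) with rubber foot, and at its inner end a near-black clamp collar (50 x 60 mm, top 66 mm up) that carries the blue lever and the yellow pointer. Axes as the airer's; origin at the airer's origin when right in (its start), sliding along +y up to 150 mm. A spring pulls it back with 2 to 3.5 N (friction 0.6 N): let go with the lever open, it slides back at once.
- pointer (a point): Tip of the yellow pointer, 44 mm from the leg's axis towards the scale, 50 mm above the worktop. Along the leg it is level with the lever's pivot.
- marker_tip (a point): Edge, facing the leg, of the red marker clip (9 mm wide along the scale, 19 mm across, top 60 mm above the worktop); it sits on the scale strip, 60 to 120 mm out. Its axes are the airer's. The leg is at its mark when pointer and marker tip agree along y. A light push would shift it (2 N).
- lever (a joint): Blue cam lever on the clamp, vertical pivot. Rad: 0 = fully closed (a stop), handle in line with the leg, pointing to the foot (+y); grows counter-clockwise seen from above, starts open at 1.0 to 1.3 (handle towards the robot), stop at 1.35. It stays where it is left (0.03 N m); from 0.65 down its eccentric presses on the rod (0.08 N m), drags a loosely held leg inwards by some mm, and clamps it.
- lever_grip (a point): Point on the lever's pivot axis (16 mm from the leg's axis, scale side) at grip height, 96 mm up. Here it is a bar 14 mm thick, 82 to 108 mm up, from 15 mm behind the pivot to 33 mm before it, then an 11 mm thick handle to 68 mm. The point's y axis runs along the handle to its free end. Pinched across the bar over the pivot, it holds the leg and turns without shifting it.
- tape_measure: Yellow tape measure, 33 x 71 x 64 mm, front right; leave alone. Origin under its centre.
- lint_roller: Lint roller with teal handle, 52 x 228 x 52 mm, lying front left; leave alone. Origin under its centre.
- peg_a: Wooden clothes peg, 15 x 72 x 12 mm, lying in front of the airer; leave alone. Origin under its centre.
- peg_b: Purple clothes peg, the same size, lying in front of the airer; leave alone.
- peg_c: Blue clothes peg, the same size, lying in front of the airer; leave alone.

How it is judged:
By the outcome, as a careful person would: the job done as asked, in the order asked, and still so for the second after the job is handed in, while the arm keeps its last pose, push and grip.
It also fails if it takes over 42 s, if anything falls off the work surface, if the arm or the gripper's body presses on something with over 40 N, if the wrist force passes 120 N, or if a joint passes its speed limit or range.

## Working session

There is one attempt and no reset: what is moved stays moved. The work goes in short steps, Python scripts to look and compute and a tool call to move; the robot and the scene stay as the last step left them, time stands still between calls to the robot, and variables do not carry over. Pictures are saved under pics/ and viewed, at most 10 in all, crops included, and the job is handed in when it is done.

Besides the shell and the picture viewer there is one more tool, called by a JSON object that holds its "method" and its "body", one argument or row to a line. move_arm: Moves the arm, as the interface text tells. Its arguments: {"type":"object","properties":{"moves":{"type":"array"},"grip_force":{"type":"number"}},"required":["moves"]}

```bash
mkdir -p pics; python3 - <<'E'
from station import bot
import cv2,numpy as np
s=bot.observe();print({k:np.round(v,3) for k,v in s.items()})
for n in("top","scene"):
    c=bot.camera(n);np.savez(f"pics/{n}0.npz",**c);cv2.imwrite(f"pics/{n}0.png",c["frame"][:,:,::-1]);print(np.round(c["cam_to_world"],3),c["fx"])
E
```

```text
{'clock': np.float64(0.0), 'q': array([ 1.076,  0.399,  0.045,  1.538, -0.019,  1.207, -0.051]), 'dq': array([ 0.002, -0.   ,  0.001,  0.   ,  0.   ,  0.   ,  0.   ]), 'joint_torque': array([ 0.0000e+00, -4.7512e+01,  1.3650e+00, -2.5422e+01,  1.2000e-02,
        9.0000e-03,  0.0000e+00]), 'tool_pos': array([ 0.25 , -0.599,  0.252]), 'orientation': array([ 0.98 ,  0.197, -0.   , -0.001]), 'force': array([ 0.233,  0.009, -0.589]), 'ft_torque': array([ 0.014, -0.03 ,  0.015]), 'gripper_force': np.float64(0.0), 'width': np.float64(0.085)}
[[ 0.048 -0.869  0.493 -0.471]
 [-0.999 -0.035  0.036  0.013]
 [-0.014 -0.494 -0.869  1.718]
 [ 0.     0.     0.     1.   ]] 485.11840653535023
[[ 0.467 -0.608  0.642 -0.659]
 [-0.884 -0.305  0.354 -0.54 ]
 [-0.019 -0.733 -0.68   1.28 ]
 [ 0.     0.     0.     1.   ]] 491.2731522030223
```

View pics/top0.png

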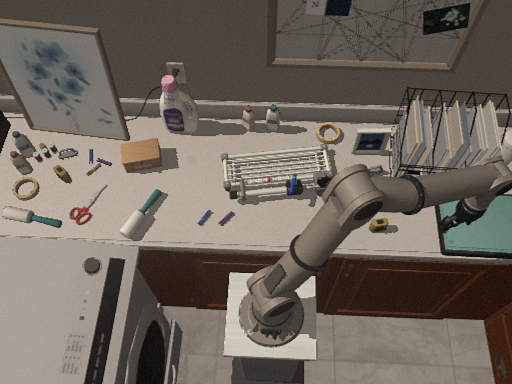

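View pics/scene0.png

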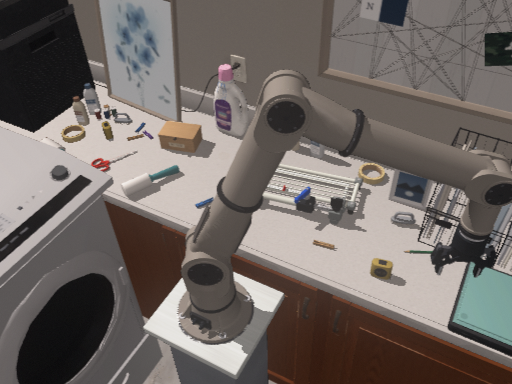

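The top view shows the airer around (280,175), with the red marker at (269,180), the blue lever at (293,185) and the knob near (325,182). In the scene view the lever is at (302,194) and the knob at (337,204).

```bash
cat > h.py <<'E'
import cv2,numpy as np
def cloud(c):
    d=c["depth"];v,u=np.mgrid[:d.shape[0],:d.shape[1]]
    p=np.stack([(u-c["cx"])*d/c["fx"],(v-c["cy"])*d/c["fy"],d],-1)
    T=c["cam_to_world"];return p@T[:3,:3].T+T[:3,3]
def hsv(c): return cv2.cvtColor(c["frame"],cv2.COLOR_RGB2HSV)
def masks(c):
    h=hsv(c);H,S,V=[h[...,i].astype(int) for i in range(3)]
    return dict(blue=(H>105)&(H<125)&(S>150)&(V>60),red=((H<6)|(H>174))&(S>150)&(V>80),yel=(H>20)&(H<33)&(S>140)&(V>100),dark=(V<60))
E
python3 - <<'E'
from h import *
for n in("top","scene"):
    c=np.load(f"pics/{n}0.npz");P=cloud(c);m=masks(c)
    box=(P[...,0]>.4)&(P[...,0]<.85)&(abs(P[...,1])<.35)&(P[...,2]<.13)&(c["depth"]>0)
    print(n)
    for k in m:
        mm=m[k]&box&(P[...,2]>(.035 if k!='dark' else .055))
        nn,l,st,_=cv2.connectedComponentsWithStats(mm.astype(np.uint8))
        for i in range(1,nn):
            if st[i,4]>3:
                q=P[l==i];print(k,st[i],q.mean(0).round(3),q.min(0).round(3),q.max(0).round(3))
f=cv2.imread("pics/scene0.png")[150:230,240:380]
cv2.imwrite("pics/s0c.png",cv2.resize(f,None,fx=5.5,fy=5.5,interpolation=cv2.INTER_CUBIC))
E
```

```text
top
blue [289 178   7  15  40] [ 0.468 -0.066  0.108] [ 0.439 -0.078  0.087] [ 0.501 -0.055  0.123]
red [268 177   2   5   8] [0.525 0.025 0.051] [0.517 0.023 0.04 ] [0.537 0.027 0.065]
dark [248 110   4   2   4] [0.814 0.115 0.121] [0.807 0.109 0.108] [0.827 0.12  0.126]
dark [358 134   6  11  29] [ 0.705 -0.344  0.095] [ 0.694 -0.35   0.058] [ 0.71  -0.339  0.13 ]
dark [317 177  12  11  91] [ 0.502 -0.186  0.085] [ 0.489 -0.21   0.058] [ 0.517 -0.164  0.117]
dark [286 181   5   7  24] [ 0.497 -0.052  0.065] [ 0.479 -0.06   0.058] [ 0.511 -0.045  0.074]
dark [293 180  10  13  81] [ 0.488 -0.09   0.065] [ 0.469 -0.108  0.055] [ 0.519 -0.072  0.077]
dark [230 191   7   7  37] [0.449 0.162 0.061] [0.433 0.15  0.055] [0.463 0.174 0.07 ]
scene
blue [295 190  13  10  32] [ 0.47  -0.069  0.106] [ 0.44  -0.078  0.1  ] [ 0.502 -0.059  0.111]
red [283 186   2   5   6] [0.525 0.023 0.051] [0.519 0.019 0.042] [0.529 0.027 0.058]
dark [397 184   3   4   7] [ 0.704 -0.346  0.068] [ 0.698 -0.349  0.058] [ 0.711 -0.344  0.078]
dark [298 197  17  12  80] [ 0.485 -0.092  0.063] [ 0.464 -0.11   0.055] [ 0.519 -0.061  0.073]
dark [331 198  12  14 115] [ 0.5   -0.189  0.087] [ 0.488 -0.206  0.059] [ 0.51  -0.169  0.11 ]
```

View pics/s0c.png

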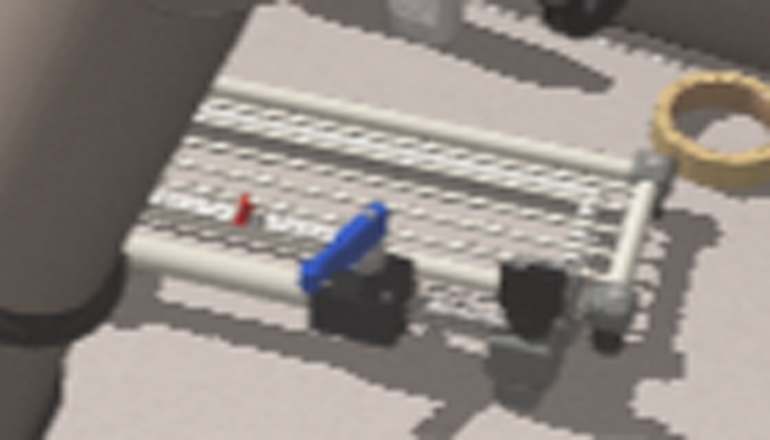

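The crop shows the red marker at left, the blue lever on its collar and the black knob at right. The airer is yawed about 8°, with the knob near (0.50, -0.19). I'll move above the knob.

```bash
cat >> h.py <<'E'
from scipy.spatial.transform import Rotation as R
def plan(s,pos,th):
    """turn and shift (move units) from measured pose to tool-down pose with tool x at heading th deg"""
    A=R.from_quat(s["orientation"]);B=R.from_euler("z",th,degrees=True)*R.from_euler("x",180,degrees=True)
    t=(A.inv()*B).as_rotvec(degrees=True)/6; d=A.inv().apply(np.array(pos)-s["tool_pos"])/.04
    a=A.as_matrix();print("clock",round(float(s["clock"]),2),"pos",s["tool_pos"].round(4),"th",np.degrees(np.arctan2(a[1,0],a[0,0])).round(2),"F",s["force"].round(1),"w",round(float(s["width"]),4),"gf",s["gripper_force"])
    print("turn",t.round(2),"shift",d.round(3))
E
python3 -c "
from h import *;from station import bot
plan(bot.observe(),[.49,-.19,.22],98)"
```

```text
clock 0.1 pos [ 0.2504 -0.5992  0.2524] th 22.69 F [ 0.4 -0.2 -0. ] w 0.0854 gf 0.0
turn [-2.000e-02 -1.000e-02 -1.255e+01] shift [ 9.472 -7.128  0.821]
```

{"method": "move_arm", "body": {
  "moves": [
    [[0,0,-12.5],[9.5,-7.1,0.8],60],
    [[0,0,-12.5],[9.5,-7.1,0.8],60],
    [[0,0,-12.5],[9.5,-7.1,0.8],60],
    [[0,0,-12.5],[9.5,-7.1,0.8],60],
    [[0,0,-12.5],[9.5,-7.1,0.8],60],
    [[0,0,-12.5],[9.5,-7.1,0.8],60],
    [[0,0,-12.5],[9.5,-7.1,0.8],60],
    [[0,0,-12.5],[9.5,-7.1,0.8],60],
    [[0,0,-12.5],[9.5,-7.1,0.8],60],
    [[0,0,-12.5],[9.5,-7.1,0.8],60]
  ]
}}

```text
clock: 0.93
tool_pos: [0.4622, -0.2398, 0.225]
orientation: [0.678, 0.735, -0.0, -0.0]
force: [1.5, -0.2, 0.6]
width: 0.0602
gripper_force: 0.0
```

```bash
python3 -c "
from h import *;from station import bot
plan(bot.observe(),[.49,-.19,.22],98)"
```

```text
clock 0.93 pos [ 0.4622 -0.2398  0.225 ] th 94.64 F [ 1.5 -0.2  0.6] w 0.0602 gf 0.0
turn [-0.    0.   -0.56] shift [1.185 0.793 0.124]
```

{"method": "move_arm", "body": {
  "moves": [
    [[0,0,-0.6],[1.0,0.7,0.1],60],
    [[0,0,-0.6],[1.0,0.7,0.1],60],
    [[0,0,-0.6],[1.0,0.7,0.1],60],
    [[0,0,-0.6],[1.0,0.7,0.1],60],
    [[0,0,-0.6],[1.0,0.7,0.1],60],
    [[0,0,-0.6],[1.0,0.7,0.1],60],
    [[0,0,-0.6],[1.0,0.7,0.1],60],
    [[0,0,-0.6],[1.0,0.7,0.1],60],
    [[0,0,-0.6],[1.0,0.7,0.1],60],
    [[0,0,-0.6],[1.0,0.7,0.1],60]
  ]
}}

```text
clock: 1.77
tool_pos: [0.4867, -0.2002, 0.2213]
orientation: [0.657, 0.754, -0.0, 0.0]
force: [-0.3, 0.1, 0.3]
width: 0.0599
gripper_force: 0.0
```

```bash
python3 - <<'E'
from h import *;from station import bot
plan(bot.observe(),[.49,-.19,.22],98)
c=bot.camera("wrist");np.savez("pics/w1.npz",**c);cv2.imwrite("pics/w1.png",c["frame"][:,:,::-1])
P=cloud(c);m=masks(c);v=c["depth"]>0
for k,zl in dict(blue=.075,red=.03,yel=.03,dark=.055).items():
    mm=m[k]&v&(P[...,2]>zl)&(P[...,2]<.12)
    nn,l,st,_=cv2.connectedComponentsWithStats(mm.astype(np.uint8))
    for i in range(1,nn):
        if st[i,4]>40:
            q=P[l==i];print(k,st[i],q.mean(0).round(3),q.min(0).round(3),q.max(0).round(3))
E
```

```text
clock 1.77 pos [ 0.4867 -0.2002  0.2213] th 97.85 F [-0.3  0.1  0.3] w 0.0599 gf 0.0
turn [ 0.    0.   -0.02] shift [0.241 0.117 0.033]
blue [ 241    0   88   36 1183] [ 0.493 -0.07   0.106] [ 0.458 -0.08   0.103] [ 0.52  -0.062  0.109]
dark [ 218    0  108   97 3496] [ 0.492 -0.087  0.073] [ 0.442 -0.123  0.055] [ 0.523 -0.065  0.107]
dark [286   0  33  14 242] [ 0.507 -0.053  0.064] [ 0.49  -0.058  0.058] [ 0.517 -0.047  0.066]
dark [274 105   9   9  46] [ 0.497 -0.134  0.056] [ 0.494 -0.139  0.055] [ 0.501 -0.131  0.061]
dark [ 259  145   56   57 1417] [ 0.504 -0.185  0.086] [ 0.489 -0.216  0.055] [ 0.543 -0.162  0.108]
```

View pics/w1.png

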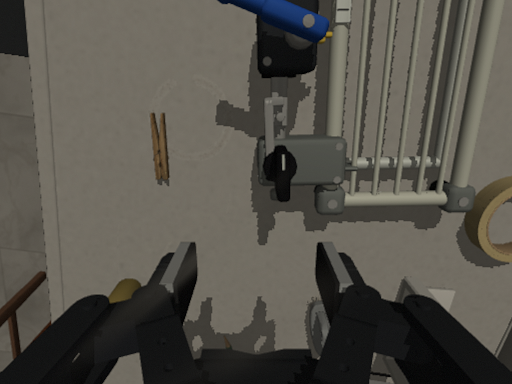

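The wrist view shows the knob bar at about (284,175), its hook pointing up to (275,100), and the lever at (290,15). Next I'll fit the knob bar and lever tops.

```bash
cat >> h.py <<'E'
def top(P,m,lo,hi,zl,zh=.13):
    k=m&(P[...,2]>zl)&(P[...,2]<zh)&(P[...,0]>lo[0])&(P[...,0]<hi[0])&(P[...,1]>lo[1])&(P[...,1]<hi[1])
    q=P[k];(cx,cy),wh,a=cv2.minAreaRect((q[:,:2]*1000).astype(np.float32))
    u,s,vt=np.linalg.svd(q[:,:2]-q[:,:2].mean(0),full_matrices=False)
    print(len(q),"rect",np.round([cx,cy],1),np.round(wh,1),round(a,1),"pca heading",np.degrees(np.arctan2(vt[0,1],vt[0,0])).round(1),"z",np.median(q[:,2]).round(4))
E
python3 - <<'E'
from h import *
c=np.load("pics/w1.npz");P=cloud(c);m=masks(c);v=c["depth"]>0
top(P,v,(.45,-.24),(.55,-.14),.098)
top(P,v&m["blue"],(.4,-.12),(.56,0),.098)
y=np.argwhere(m["yel"]&v&(P[...,1]>-.12)&(P[...,0]>.48)); print(len(y),[P[a,b].round(3) for a,b in y[::8]])
# leg tube / hook arm
top(P,v,(.45,-.16),(.54,-.10),.058,.068)
# far and near frame tube fit: points z .03-.06, by x extents
E
```

```text
708 rect [ 505.8 -183.5] [10.9 42.1] 10.1 pca heading -79.8 z 0.1052
1183 rect [489.2 -68.4] [12.5 61.2] 77.5 pca heading -9.8 z 0.1064
37 [array([ 0.529, -0.068,  0.054]), array([ 0.53 , -0.068,  0.054]), array([ 0.533, -0.068,  0.05 ]), array([ 0.526, -0.072,  0.053]), array([ 0.528, -0.074,  0.052])]
843 rect [ 496.3 -130. ] [59.9 44.5] 90.0 pca heading -90.2 z 0.0638
```

```bash
python3 -c "
from h import *;from station import bot
plan(bot.observe(),[.5055,-.1835,.096],100)"
```

```text
clock 1.82 pos [ 0.4867 -0.2     0.2213] th 97.87 F [-0.3 -0.  -0.5] w 0.0602 gf 0.0
turn [-0.    0.   -0.36] shift [0.345 0.522 3.132]
```

{"method": "move_arm", "body": {
  "moves": [
    [[0,0,-0.36],[0.34,0.52,0.5],60],
    [[0,0,-0.36],[0.34,0.52,1.0],60],
    [[0,0,-0.36],[0.34,0.52,1.5],60],
    [[0,0,-0.36],[0.34,0.52,2.0],60],
    [[0,0,-0.36],[0.34,0.52,2.5],60],
    [[0,0,-0.36],[0.34,0.52,2.9],60],
    [[0,0,-0.36],[0.34,0.52,3.13],50],
    [[0,0,-0.36],[0.34,0.52,3.13],40],
    [[0,0,-0.36],[0.34,0.52,3.13],30],
    [[0,0,-0.36],[0.34,0.52,3.13],25]
  ],
  "grip_force": 30
}}

```text
clock: 2.65
tool_pos: [0.5065, -0.1837, 0.0971]
orientation: [0.642, 0.766, 0.0, 0.001]
force: [-0.2, -0.6, -0.1]
width: 0.0247
gripper_force: 0.0
```

```bash
python3 - <<'E'
from h import *;from station import bot
plan(bot.observe(),[.5055,-.1835,.096],100)
c=bot.camera("wrist");P=cloud(c);m=masks(c);v=c["depth"]>0
top(P,v&m["blue"],(.4,-.12),(.56,0),.098)
for n,(a,b) in dict(yel=((.5,-.1),(.56,0)),red=((.5,-.05),(.58,.1))).items():
    k=m[n]&v&(P[...,0]>a[0])&(P[...,0]<b[0])&(P[...,1]>a[1])&(P[...,1]<b[1])
    if k.any():print(n,k.sum(),P[k].mean(0).round(4),P[k].min(0).round(4),P[k].max(0).round(4))
E
```

```text
clock 2.65 pos [ 0.5065 -0.1837  0.0971] th 100.06 F [-0.2 -0.6 -0.1] w 0.0247 gf 0.0
turn [0.02 0.01 0.01] shift [ 0.008 -0.024  0.028]
838 rect [509.6 -78.3] [21.3  6.3] 10.3 pca heading 3.2 z 0.1063
yel 112 [ 0.5293 -0.0705  0.0519] [ 0.5236 -0.0754 -0.0014] [ 0.5397 -0.0629  0.0559]
```

{"method": "move_arm", "body": {
  "moves": [
    [[0,0,0],[0,0,0.02],5],
    [[0,0,0],[0,0,0.02],5],
    [[0,0,0],[0,0,0.02],5],
    [[0,0,0],[0,0,0.02],5],
    [[0,0,-1],[0,0,0.02],5],
    [[0,0,-2],[0,0,0.02],5],
    [[0,0,-3],[0,0,0.02],5],
    [[0,0,-4],[0,0,0.02],5],
    [[0,0,-5],[0,0,0.02],5],
    [[0,0,-6],[0,0,0.02],5]
  ],
  "grip_force": 45
}}

```text
clock: 3.53
tool_pos: [0.5067, -0.1835, 0.0964]
orientation: [0.372, 0.928, 0.0, 0.001]
force: [0.4, 1.2, 5.1]
width: 0.0103
gripper_force: 46.0
```

{"method": "move_arm", "body": {
  "moves": [
    [[0,0,-1],[0,0,0],5],
    [[0,0,-2],[0,0,0],5],
    [[0,0,-3],[0,0,0],5],
    [[0,0,-4],[0,0,0],5],
    [[0,0,-5],[0,0,0],5],
    [[0,0,-6],[0,0,0],5],
    [[0,0,-6.2],[0,0,0],5],
    [[0,0,-6.2],[0,0,0],5],
    [[0,0,-6.2],[0,0,0],5],
    [[0,0,-6.2],[0,0,0],5]
  ]
}}

```text
clock: 4.37
tool_pos: [0.5069, -0.183, 0.0964]
orientation: [0.059, 0.998, 0.0, 0.001]
force: [-0.2, 1.3, 5.1]
width: 0.0104
gripper_force: 46.2
```

```bash
python3 - <<'E'
from h import *;from station import bot
s=bot.observe();plan(s,[.5065,-.1837,.19],s and 155);print(s["ft_torque"].round(2),s["q"].round(2))
E
```

```text
clock 4.37 pos [ 0.5069 -0.183   0.0964] th 173.28 F [-0.2  1.3  5.1] w 0.0104 gf 46.18228733539581
turn [0.01 0.03 3.05] shift [ 2.00e-03 -1.70e-02 -2.34e+00]
[ 0.3   0.01 -0.06] [ 0.81  0.45 -0.67  1.94  0.36  0.87  1.41]
```

{"method": "move_arm", "body": {
  "moves": [
    [[0,0,0],[0,0,0],40],
    [[0,0,0],[0,0,0],40],
    [[0,0,0],[0,0,0],40],
    [[0,0,0],[0,0,-0.8],50],
    [[0,0,0],[0,0,-1.6],60],
    [[0,0,1],[0,0,-2.4],60],
    [[0,0,2],[0,0,-3.2],60],
    [[0,0,3],[-0.3,0.2,-3.8],60],
    [[0,0,4],[-0.3,-0.5,-3.8],60],
    [[0,0,5],[-0.3,-1,-3.8],60]
  ]
}}

```text
clock: 5.2
tool_pos: [0.5144, -0.2249, 0.2495]
orientation: [0.316, 0.949, -0.001, 0.002]
force: [-1.2, -0.9, -0.3]
width: 0.0598
gripper_force: 0.0
```

```bash
python3 - <<'E'
from h import *;from station import bot
plan(bot.observe(),[.51,-.13,.25],115)
E
```

```text
clock 5.2 pos [ 0.5144 -0.2249  0.2495] th 143.12 F [-1.2 -0.9 -0.3] w 0.0598 gf 0.0
turn [0.02 0.04 4.69] shift [ 1.511  1.831 -0.018]
```

{"method": "move_arm", "body": {
  "moves": [
    [[0,0,1],[1.5,1.8,0],60],
    [[0,0,2],[1.5,1.8,0],60],
    [[0,0,3],[1.5,1.8,0],60],
    [[0,0,4],[1.5,1.8,0],60],
    [[0,0,4.7],[1.5,1.8,0],60],
    [[0,0,4.7],[1.5,1.8,0],60],
    [[0,0,4.7],[1.5,1.8,0],60],
    [[0,0,4.7],[1.5,1.8,0],60],
    [[0,0,4.7],[1.5,1.8,0],60],
    [[0,0,4.7],[1.5,1.8,0],60]
  ]
}}

```text
clock: 6.03
tool_pos: [0.5077, -0.1312, 0.2471]
orientation: [0.537, 0.844, -0.0, -0.0]
force: [-0.6, -0.0, 0.2]
width: 0.0601
gripper_force: 0.0
```

```bash
python3 - <<'E'
from h import *;from station import bot
plan(bot.observe(),[.51,-.13,.25],115)
c=bot.camera("wrist");np.savez("pics/w2.npz",**c);cv2.imwrite("pics/w2.png",c["frame"][:,:,::-1])
P=cloud(c);m=masks(c);v=c["depth"]>0
top(P,v&m["blue"],(.4,-.12),(.56,0),.098)
top(P,v,(.44,-.24),(.55,-.14),.098)
for n,(a,b) in dict(yel=((.5,-.1),(.56,0)),red=((.5,-.05),(.58,.1))).items():
    k=m[n]&v&(P[...,0]>a[0])&(P[...,0]<b[0])&(P[...,1]>a[1])&(P[...,1]<b[1])&(P[...,2]>.04)
    if k.any():print(n,k.sum(),P[k].mean(0).round(4),P[k].min(0).round(4),P[k].max(0).round(4))
E
```

```text
clock 6.03 pos [ 0.5077 -0.1312  0.2471] th 115.08 F [-0.6 -0.   0.2] w 0.0601 gf 0.0
turn [-0.   -0.    0.01] shift [ 0.003  0.064 -0.071]
1317 rect [478.9 -66.8] [13.5 81.8] 77.8 pca heading -12.0 z 0.1059
553 rect [ 505.6 -183. ] [11.  41.5] 83.0 pca heading -6.6 z 0.1049
yel 65 [ 0.5256 -0.0672  0.0532] [ 0.5201 -0.0706  0.0513] [ 0.5322 -0.0633  0.0549]
red 107 [0.5272 0.0265 0.0517] [0.5193 0.0218 0.0444] [0.5379 0.0304 0.0595]
```

View pics/w2.png

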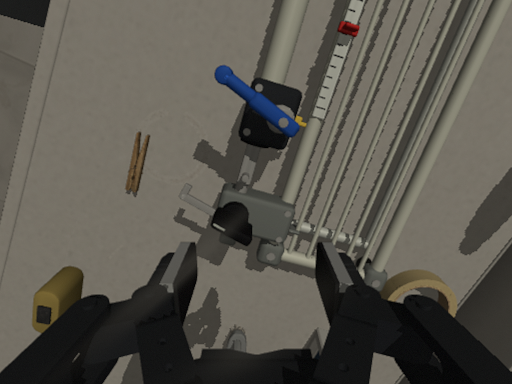

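The hook is now clear: the knob has turned about 73°, with the hook out at (190,190). The lever is at (260,100) and the marker at (348,28). Next I'll go to the lever.

```bash
python3 - <<'E'
from h import *;from station import bot
c=np.load("pics/w2.npz");P=cloud(c);m=masks(c)
ey=np.array([-np.sin(np.radians(8.8)),np.cos(np.radians(8.8))]);ex=np.array([ey[1],-ey[0]]);pv=np.array([.5047,-.0723])
k=m["red"]&(P[...,0]>.5)&(P[...,0]<.58)&(abs(P[...,1]-.03)<.05)&(P[...,2]>.055)
q=P[k][:,:2]-pv;print(k.sum(),"red top ey",(q@ey).min(),(q@ey).max(),(q@ey).mean(),"ex",(q@ex).min(),(q@ex).max())
plan(bot.observe(),[*pv,.16],168);plan(bot.observe(),[*pv,.099],168)
E
```

```text
49 red top ey 0.09280399336169802 0.09595851697339092 0.09442720319178066 ex 0.032241609827211186 0.044481605214958884
clock 6.08 pos [ 0.5077 -0.1312  0.2471] th 115.07 F [ 0.2  0.4 -0. ] w 0.0599 gf 0.0
turn [-0.   -0.   -8.82] shift [1.365 0.556 2.179]
clock 6.08 pos [ 0.5077 -0.1312  0.2471] th 115.07 F [ 0.2  0.4 -0. ] w 0.0599 gf 0.0
turn [-0.   -0.   -8.82] shift [1.365 0.556 3.704]
```

{"method": "move_arm", "body": {
  "moves": [
    [[0,0,-1],[0.5,0.2,0.5],60],
    [[0,0,-2],[1.0,0.4,1.0],55],
    [[0,0,-3],[1.36,0.56,1.4],50],
    [[0,0,-4],[1.36,0.56,1.6],45],
    [[0,0,-5],[1.36,0.56,1.8],45],
    [[0,0,-6],[1.36,0.56,2.0],45],
    [[0,0,-7],[1.36,0.56,2.0],45],
    [[0,0,-8],[1.36,0.56,2.0],45],
    [[0,0,-8.8],[1.36,0.56,2.0],45],
    [[0,0,-8.8],[1.36,0.56,2.0],45]
  ]
}}

```text
clock: 6.92
tool_pos: [0.5051, -0.0723, 0.1671]
orientation: [0.105, 0.994, 0.0, -0.0]
force: [0.6, -0.5, -0.2]
width: 0.0448
gripper_force: 0.0
```

```bash
python3 - <<'E'
from h import *;from station import bot
plan(bot.observe(),[.5047,-.0723,.099],168)
E
```

```text
clock 6.92 pos [ 0.5051 -0.0723  0.1671] th 167.94 F [ 0.6 -0.5 -0.2] w 0.0448 gf 0.0
turn [ 0.   -0.   -0.01] shift [ 0.009 -0.002  1.704]
```

{"method": "move_arm", "body": {
  "moves": [
    [[0,0,0],[0,0,0.5],45],
    [[0,0,0],[0,0,1.0],45],
    [[0,0,0],[0,0,1.4],40],
    [[0,0,0],[0,0,1.7],35],
    [[0,0,0],[0,0,1.7],25],
    [[0,0,0],[0,0,1.7],5],
    [[0,0,0],[0,0,1.7],5],
    [[0,0,0],[0,0,1.7],5],
    [[0,0,0],[0,0,1.7],5],
    [[0,0,0],[0,0,1.7],5]
  ],
  "grip_force": 60
}}

```text
clock: 7.75
tool_pos: [0.5034, -0.0716, 0.098]
orientation: [0.106, 0.994, 0.0, -0.002]
force: [0.4, 3.4, -23.8]
width: 0.0207
gripper_force: 59.6
```

```bash
python3 - <<'E'
from h import *;from station import bot
s=bot.observe();y=np.radians(8.8);plan(s,s["tool_pos"]+.0944*np.array([-np.sin(y),np.cos(y),0]),168);print(s["ft_torque"].round(2))
E
```

```text
clock 7.75 pos [ 0.5034 -0.0716  0.098 ] th 167.87 F [  0.4   3.4 -23.8] w 0.0207 gf 59.55248360114638
turn [ 0.   -0.03 -0.02] shift [0.843 2.204 0.004]
[ 0.69 -0.15  0.01]
```

```bash
python3 - <<'E'
from h import *;from station import bot
s=bot.observe();print(s["clock"],s["width"],s["force"],s["gripper_force"])
a=bot.camera("scene");w=bot.camera("wrist");np.savez("pics/w3.npz",**w)
f=cv2.resize(a["frame"][140:240,240:370],(520,400),interpolation=cv2.INTER_CUBIC)
g=cv2.resize(w["frame"],(533,400))[:,130:410]
cv2.imwrite("pics/c3.png",np.hstack([f,g])[:,:,::-1])
P=cloud(w);m=masks(w);top(P,m["blue"]&(w["depth"]>0),(.4,-.12),(.56,0),.098)
E
```

```text
7.75 0.020652409537399472 [  0.42444491   3.43904396 -23.83671539] 59.55248360114638
5266 rect [477.9 -67.1] [14.1 82.5] 77.0 pca heading -12.6 z 0.1059
```

View pics/c3.png

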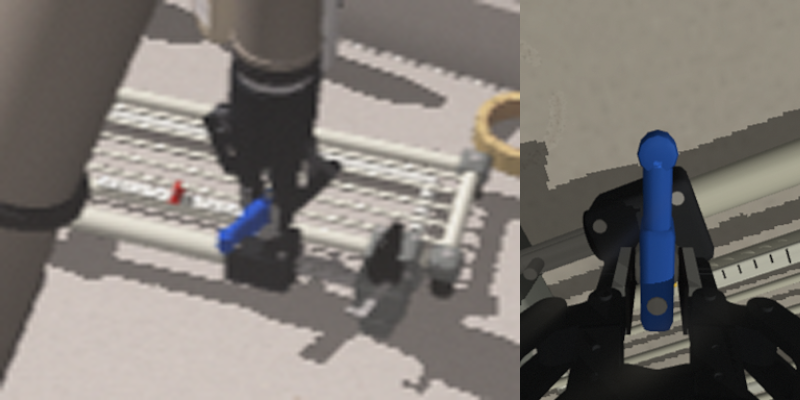

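The jaws straddle the bar, but the tips have caught on the wider grey hub below it (20.7 mm). I'll reopen, raise about 8 mm and regrip.

{"method": "move_arm", "body": {
  "moves": [
    [[0,0,0],[0,0,0],35],
    [[0,0,0],[0,0,0],35],
    [[0,0,0],[0,0,-0.1],35],
    [[0,0,0],[0,0,-0.2],35],
    [[0,0,0],[0,0,-0.2],25],
    [[0,0,0],[0,0,-0.2],5],
    [[0,0,0],[0,0,-0.2],5],
    [[0,0,0],[0,0,-0.2],5],
    [[0,0,0],[0,0,-0.2],5],
    [[0,0,0],[0,0,-0.2],5]
  ],
  "grip_force": 60
}}

```text
clock: 8.68
tool_pos: [0.5066, -0.0722, 0.109]
orientation: [0.106, 0.994, -0.0, 0.002]
force: [-0.3, 0.7, 7.8]
width: 0.0129
gripper_force: 60.7
```

```bash
python3 - <<'E'
from h import *;from station import bot
s=bot.observe();y=np.radians(8.8);plan(s,s["tool_pos"]+.0944*np.array([-np.sin(y),np.cos(y),0]),168);print(s["ft_torque"].round(2))
E
```

```text
clock 8.68 pos [ 0.5066 -0.0722  0.109 ] th 167.85 F [-0.3  0.7  7.8] w 0.0129 gf 60.69685935974121
turn [-0.    0.03 -0.02] shift [ 0.844  2.204 -0.003]
[-0.01  0.21  0.  ]
```

The bar is gripped at 12.9 mm. Next I'll draw the leg out.

{"method": "move_arm", "body": {
  "moves": [
    [[0,0,0],[0.04,0.1,0],5],
    [[0,0,0],[0.12,0.3,0],5],
    [[0,0,0],[0.21,0.55,0],5],
    [[0,0,0],[0.31,0.8,0],5],
    [[0,0,0],[0.42,1.1,0],5],
    [[0,0,0],[0.54,1.4,0],5],
    [[0,0,0],[0.65,1.7,0],5],
    [[0,0,0],[0.75,1.95,0],5],
    [[0,0,0],[0.8,2.1,0],5],
    [[0,0,0],[0.84,2.2,0],5]
  ]
}}

```text
clock: 9.52
tool_pos: [0.4921, 0.0202, 0.1089]
orientation: [0.106, 0.994, -0.001, 0.002]
force: [-0.3, -4.2, 9.7]
width: 0.0128
gripper_force: 60.9
```

```bash
cat >> h.py <<'E'
def look(bot,tag):
    y=np.radians(8.8);ey=np.array([-np.sin(y),np.cos(y)]);ex=np.array([ey[1],-ey[0]]);o=np.array([.5047,-.0723])
    s=bot.observe();plan(s,s["tool_pos"],98.8);t=(s["tool_pos"][:2]-o);print("tcp ex,ey",(t@ex).round(4),(t@ey).round(4),s["ft_torque"].round(2))
    for n in("wrist","scene","top"):
        c=bot.camera(n);np.savez(f"pics/{tag}{n}.npz",**c);cv2.imwrite(f"pics/{tag}{n}.png",c["frame"][:,:,::-1]);P=cloud(c);m=masks(c)
        e=P[...,:2]-o
        for k in("yel","red"):
            g=m[k]&(c["depth"]>0)&(P[...,2]>.042)&(P[...,2]<.07)&(abs(e@ex-.035)<.025)&(abs(e@ey-.09)<.06)
            if g.sum()>1:
                q=e[g];print(n,k,g.sum(),"ey mean/min/max",(q@ey).mean().round(4),(q@ey).min().round(4),(q@ey).max().round(4),"ex",(q@ex).min().round(4),(q@ex).max().round(4))
        g=m["blue"]&(c["depth"]>0)&(np.linalg.norm(P[...,:2]-s["tool_pos"][:2],axis=-1)<.1)
        if g.sum()>30: top(P,g,(.3,-.2),(.7,.3),.098)
E
python3 - <<'E'
from h import *;from station import bot
look(bot,"p1")
E
```

```text
clock 9.52 pos [0.4921 0.0202 0.1089] th 167.88 F [-0.3 -4.2  9.7] w 0.0128 gf 60.89375853538513
turn [-0.    0.04 11.51] shift [0. 0. 0.]
tcp ex,ey 0.0017 0.0933 [-0.92  0.18  0.01]
4545 rect [463.1  25.6] [13.7 81.7] 77.9 pca heading -12.3 z 0.1059
36 rect [455.1  24.4] [13.2 60.7] 77.1 pca heading 169.2 z 0.1059
47 rect [460.   25.8] [11.7 77.8] 76.0 pca heading 167.3 z 0.1081
```

View pics/p1wrist.png

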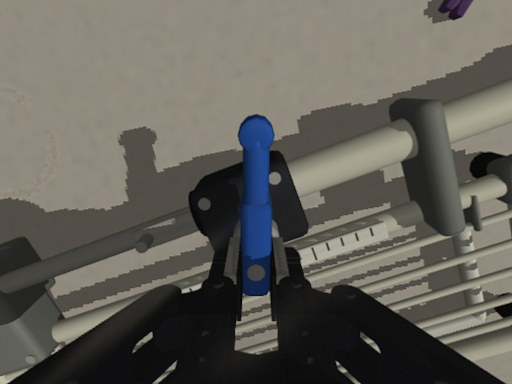

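The leg followed the pull by about 93.5 mm, but the gripper hides the pointer and the marker. I'll refine the marker-to-pointer distance from the earlier wrist picture, projecting pixels onto planes of known height.

```bash
python3 - <<'E'
from h import *
c=np.load("pics/w2.npz");T=c["cam_to_world"];P=cloud(c);m=masks(c);print("cam",T[:3,3].round(3),"axis",T[:3,2].round(2))
def ray(u,v,z):
    d=T[:3,:3]@np.array([(u-c["cx"])/c["fx"],(v-c["cy"])/c["fy"],1]);return (T[:3,3]+d*(z-T[2,3])/d[2])[:2]
f=cv2.cvtColor(c["frame"],cv2.COLOR_RGB2BGR)
for yaw in(8.3,8.8,9.5):
    y=np.radians(yaw);ey=np.array([-np.sin(y),np.cos(y)]);ex=np.array([ey[1],-ey[0]]);o=np.array([.5047,-.0723])
    for k,zl,z in(("red",.057,.06),("yel",.046,.05)):
        g=m[k]&(P[...,2]>zl)&(P[...,2]<.066)&(abs(P[...,0]-.53)<.03)&(P[...,1]>-.09)&(P[...,1]<.05)
        p=np.array([ray(b,a,z)-o for a,b in np.argwhere(g)])
        print(yaw,k,len(p),"ey",(p@ey).min().round(4),(p@ey).mean().round(4),(p@ey).max().round(4),"ex",(p@ex).min().round(4),(p@ex).max().round(4))
# pivot bolt (grey disc on blue) 
g=cv2.resize(f[75:150,215:320],None,fx=4,fy=4,interpolation=cv2.INTER_CUBIC);h=cv2.resize(f[10:60,310:385],None,fx=6,fy=6,interpolation=cv2.INTER_CUBIC)
H=max(g.shape[0],h.shape[0]);pad=lambda a:cv2.copyMakeBorder(a,0,H-a.shape[0],0,0,cv2.BORDER_CONSTANT)
cv2.imwrite("pics/z2.png",np.hstack([pad(g),pad(h)])[:,:800])
E
```

```text
cam [ 0.474 -0.06   0.367] axis [ 0.13 -0.28 -0.95]
8.3 red 48 ey 0.0929 0.0943 0.0957 ex 0.0314 0.0434
8.3 yel 65 ey -0.0019 0.0019 0.0062 ex 0.0165 0.0284
8.8 red 48 ey 0.0926 0.094 0.0953 ex 0.0322 0.0442
8.8 yel 65 ey -0.0022 0.0017 0.006 ex 0.0166 0.0284
9.5 red 48 ey 0.0921 0.0935 0.0949 ex 0.0333 0.0453
9.5 yel 65 ey -0.0025 0.0015 0.0058 ex 0.0166 0.0284
```

View pics/z2.png

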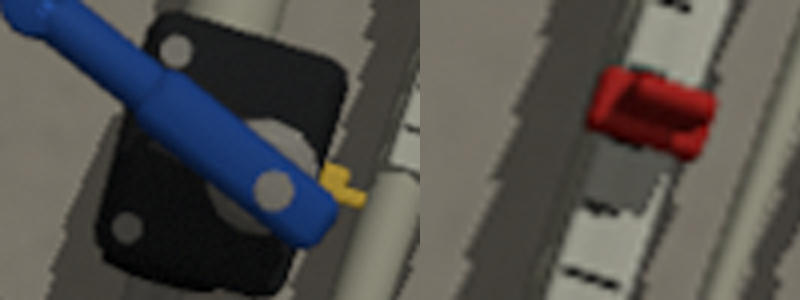

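The left crop shows the yellow pointer tip at (302.5,123.8) and the pivot bolt at (283.3,122.5). The right crop shows the marker, with its edge facing the leg at (339.5,26.2).

```bash
python3 - <<'E'
from h import *
c=np.load("pics/w2.npz");T=c["cam_to_world"];P=cloud(c);m=masks(c)
def ray(u,v,z):
    d=T[:3,:3]@np.array([(u-c["cx"])/c["fx"],(v-c["cy"])/c["fy"],1]);return (T[:3,3]+d*(z-T[2,3])/d[2])[:2]
y=np.radians(9);ey=np.array([-np.sin(y),np.cos(y)]);ex=np.array([ey[1],-ey[0]]);o=np.array([.5047,-.0723])
for n,u,v,z in(("tip",302.5,123.75,.05),("bolt",283.25,122.5,.108),("edge",339.5,26.2,.05),("edge",339.5,26.2,.056)):
    q=ray(u,v,z)-o;print(n,z,(q@ex).round(4),(q@ey).round(4),"depth z",P[round(v),round(u)].round(3))
g=m["red"]&(abs(P[...,0]-.53)<.03)&(abs(P[...,1]-.03)<.03)
e=P[g][:,:2]-o;z=P[g][:,2]
for lo,hi in((.03,.048),(.048,.054),(.054,.058),(.058,.07)):
    k=(z>lo)&(z<=hi);print(lo,k.sum(),(e[k]@ey).min().round(4),(e[k]@ey).max().round(4),(e[k]@ex).min().round(4),(e[k]@ex).max().round(4)) if k.any() else 0
# yellow far part
g=m["yel"]&(abs(P[...,0]-.53)<.02)&(abs(P[...,1]+.07)<.02)&(P[...,2]>.04);e=P[g][:,:2]-o
for lo in(.016,.02,.024,.026):
    k=(e@ex>lo);print("yel",lo,k.sum(),(e[k]@ey).min().round(4),(e[k]@ey).max().round(4))
E
```

```text
tip 0.05 0.0256 -0.0003 depth z [ 0.529 -0.069  0.053]
bolt 0.108 0.0002 -0.0004 depth z [ 0.505 -0.072  0.108]
edge 0.05 0.03 0.0924 depth z [0.521 0.025 0.046]
edge 0.056 0.0289 0.091 depth z [0.521 0.025 0.046]
0.03 56 0.0903 0.0982 0.03 0.0485
0.048 1 0.0939 0.0939 0.0326 0.0326
0.054 25 0.093 0.0958 0.0324 0.0448
0.058 25 0.0927 0.0953 0.0333 0.0447
yel 0.016 65 -0.0021 0.0061
yel 0.02 40 -0.0021 0.0057
yel 0.024 17 -0.0021 0.0016
yel 0.026 9 -0.0021 0.0014
```

{"method": "move_arm", "body": {
  "moves": [
    [[0,0,0],[0.01,0.025,0],5],
    [[0,0,0.9],[0.01,0.02,0],5],
    [[0,0,1.8],[0.01,0.015,0],5],
    [[0,0,2.7],[0.015,0.01,0],5],
    [[0,0,3.6],[0.02,0.005,0],5],
    [[0,0,4.5],[0.02,0,0],5],
    [[0,0,5.4],[0.025,-0.01,0],5],
    [[0,0,6.3],[0.03,-0.015,0],5],
    [[0,0,7.2],[0.03,-0.02,0],5],
    [[0,0,8],[0.03,-0.027,0],5]
  ]
}}

```text
clock: 10.5
tool_pos: [0.491, 0.0189, 0.109]
orientation: [0.503, 0.864, -0.0, 0.002]
force: [0.5, -3.5, 7.7]
width: 0.0131
gripper_force: 60.7
```

```bash
python3 - <<'E'
from h import *;from station import bot
look(bot,"p2")
E
```

```text
clock 10.5 pos [0.491  0.0189 0.109 ] th 119.59 F [ 0.5 -3.5  7.7] w 0.0131 gf 60.74810028076172
turn [0.02 0.03 3.46] shift [0. 0. 0.]
tcp ex,ey 0.0004 0.0922 [-0.72  0.18  0.05]
wrist yel 224 ey mean/min/max 0.0946 0.0876 0.1005 ex 0.0164 0.0278
wrist red 401 ey mean/min/max 0.096 0.086 0.0992 ex 0.0294 0.0479
4454 rect [476.6  44.2] [13.6 81.2] 29.9 pca heading -61.1 z 0.1059
40 rect [470.4  48. ] [16.6 53.7] 30.9 pca heading -60.4 z 0.1051
38 rect [470.6  50.2] [ 9.5 59.8] 32.5 pca heading 121.8 z 0.1069
```

```bash
cat >> h.py <<'E'
def comp(tag):
    c=np.load(f"pics/{tag}wrist.npz");P=cloud(c);m=masks(c);y=np.radians(9);ey=np.array([-np.sin(y),np.cos(y)]);ex=np.array([ey[1],-ey[0]]);o=np.array([.5047,-.0723])
    e=P[...,:2]-o;X=e@ex;Y=e@ey;Z=P[...,2];b=(abs(X-.035)<.025)&(abs(Y-.09)<.06)&(Z>.03)&(Z<.07)&(c["depth"]>0)
    for k,bins in(("yel",(.016,.02,.023,.025,.027,.03)),("red",(.028,.031,.034,.037,.04,.045,.05))):
        for lo,hi in zip(bins,bins[1:]):
            g=b&m[k]&(X>lo)&(X<=hi)
            if g.sum()>1:v,u=np.nonzero(g);print(k,lo,g.sum(),"Y",Y[g].min().round(4),Y[g].max().round(4),"Z",np.median(Z[g]).round(3),"px u",u.min(),u.max(),"v",v.min(),v.max())
E
python3 - <<'E'
from h import *
comp("p2")
f=cv2.imread("pics/p2wrist.png");c=np.load("pics/p2wrist.npz");m=masks(c);P=cloud(c)
v,u=np.nonzero((m["red"])&(abs(P[...,0]-.53)<.04)&(abs(P[...,1]-.02)<.03)&(P[...,2]>.03));print(u.min(),u.max(),v.min(),v.max())
a,b=max(v.min()-45,0),max(u.min()-60,0);print(a,b)
cv2.imwrite("pics/z3.png",cv2.resize(f[a:a+110,b:b+140],None,fx=5,fy=5,interpolation=cv2.INTER_CUBIC))
E
```

```text
yel 0.016 86 Y 0.0888 0.1005 Z 0.053 px u 279 289 v 222 239
yel 0.02 77 Y 0.0876 0.1 Z 0.053 px u 283 292 v 223 241
yel 0.023 25 Y 0.0918 0.0955 Z 0.053 px u 290 294 v 229 238
yel 0.025 26 Y 0.0915 0.0954 Z 0.053 px u 293 297 v 231 239
yel 0.027 10 Y 0.0914 0.0956 Z 0.053 px u 296 298 v 232 239
red 0.028 21 Y 0.0933 0.099 Z 0.046 px u 299 303 v 225 234
red 0.031 78 Y 0.0886 0.0989 Z 0.047 px u 299 309 v 226 244
red 0.034 73 Y 0.0925 0.099 Z 0.053 px u 307 313 v 228 246
red 0.037 83 Y 0.0925 0.0989 Z 0.054 px u 311 318 v 229 247
red 0.04 116 Y 0.0859 0.0989 Z 0.052 px u 308 325 v 232 249
red 0.045 30 Y 0.0932 0.0989 Z 0.046 px u 322 326 v 233 249
299 326 225 249
180 239
```

View pics/z3.png

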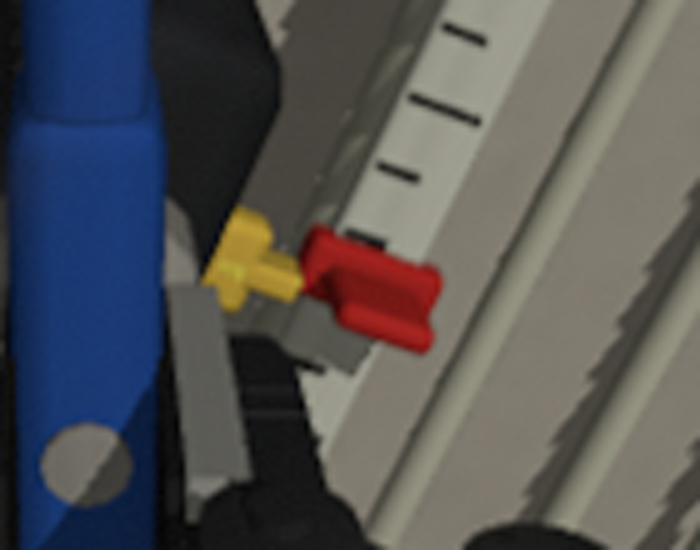

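The crop shows the yellow tip at (298,282) just short of the red marker's centre, about 1 mm inward. The lever is partly closed, so I'll ease it open past the cam, go out 1.1 mm and close it.

{"method": "move_arm", "body": {
  "moves": [
    [[0,0,-1.1],[0,0,0],5],
    [[0,0,-2.2],[0,0,0],5],
    [[0,0,-3.4],[0.015,0.005,0],5],
    [[0,0,-3.4],[0.028,0.01,0],5],
    [[0,0,-2.2],[0.028,0.01,0],5],
    [[0,0,-1.1],[0.028,0.01,0],5],
    [[0,0,0],[0.028,0.01,0],5],
    [[0,0,1.1],[0.028,0.01,0],5],
    [[0,0,2.2],[0.028,0.01,0],5],
    [[0,0,3.2],[0.028,0.01,0],5]
  ]
}}

```text
clock: 11.48
tool_pos: [0.4903, 0.0193, 0.1089]
orientation: [0.641, 0.768, -0.001, 0.002]
force: [-1.9, -4.7, 10.1]
width: 0.013
gripper_force: 61.0
```

{"method": "move_arm", "body": {
  "moves": [
    [[0,0,0.5],[0,0,0],5],
    [[0,0,0.5],[0,0,0],5],
    [[0,0,0.5],[0,0,0],5],
    [[0,0,0.5],[0,0,0],5],
    [[0,0,0.5],[0,0,0],5],
    [[0,0,0.5],[0,0,0],5],
    [[0,0,0.5],[0,0,0],5],
    [[0,0,0.5],[0,0,0],5],
    [[0,0,0.5],[0,0,0],5],
    [[0,0,0.5],[0,0,0],5]
  ]
}}

```text
clock: 12.32
tool_pos: [0.4902, 0.0193, 0.1089]
orientation: [0.658, 0.753, -0.001, 0.002]
force: [-1.6, -4.8, 9.5]
width: 0.0126
gripper_force: 61.3
```

```bash
python3 - <<'E'
from h import *;from station import bot
look(bot,"p3");comp("p3")
E
```

```text
clock 12.32 pos [0.4902 0.0193 0.1089] th 97.77 F [-1.6 -4.8  9.5] w 0.0126 gf 61.31361722946167
turn [ 0.01  0.04 -0.17] shift [0. 0. 0.]
tcp ex,ey -0.0003 0.0928 [-0.96  0.43  0.56]
wrist yel 297 ey mean/min/max 0.0951 0.0878 0.1008 ex 0.0153 0.0295
wrist red 453 ey mean/min/max 0.0962 0.0906 0.0995 ex 0.0297 0.0484
4523 rect [486.3  47.6] [13.6 82.3] 8.8 pca heading -82.1 z 0.1058
34 rect [481.3  56.9] [12.7 54.3] 8.6 pca heading 95.2 z 0.1069
yel 0.016 129 Y 0.0878 0.1008 Z 0.053 px u 282 288 v 211 230
yel 0.02 88 Y 0.0885 0.1008 Z 0.053 px u 288 293 v 210 230
yel 0.023 32 Y 0.0925 0.0965 Z 0.053 px u 293 296 v 216 224
yel 0.025 27 Y 0.0927 0.0964 Z 0.053 px u 296 299 v 216 224
yel 0.027 18 Y 0.0915 0.0961 Z 0.053 px u 299 302 v 216 224
red 0.028 25 Y 0.0913 0.0994 Z 0.046 px u 303 304 v 209 221
red 0.031 70 Y 0.0905 0.099 Z 0.046 px u 304 312 v 209 226
red 0.034 87 Y 0.0932 0.0993 Z 0.052 px u 309 317 v 209 226
red 0.037 88 Y 0.0931 0.0992 Z 0.053 px u 314 322 v 209 226
red 0.04 133 Y 0.093 0.099 Z 0.053 px u 319 330 v 210 226
red 0.045 50 Y 0.0913 0.099 Z 0.046 px u 326 331 v 208 223
```

The lever is on its stop (0.56 N·m). The pointer reads 94.4 mm and the marker about 94.8 mm. I'll take one last look before handing in.

View pics/p3wrist.png

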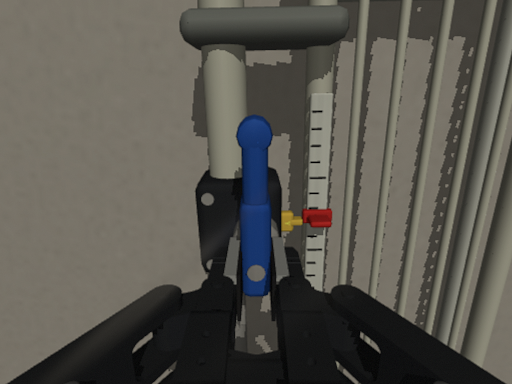

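The lever is in line with the leg, and the yellow tip at (300,220) is level with the red marker at (317,217). I'm handing in.

```bash
python3 -c "
from station import bot
print(bot.hand_in())"
```

```text
the job is handed in; nothing more can be done
None
```

I handed the job in at about 12 s on the robot's clock: the latch knob is turned about 73° past its detent, the leg is drawn out to within about 0.4 mm of the red marker, the lever is closed against its stop, and the gripper is still holding it there.

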